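# Release the large potatoes from their chute

## Task

Two potato chutes stand on the counter; with the fingertips, press down the pad of the rocking lever on the chute that holds the large potatoes, so that its gate lifts and all three roll out into the catch pan, then let go so that the gate shuts again. Do not touch the potatoes or the gates themselves, leave the small potatoes held behind their gate, and leave the other things on the counter where they are.

Things in the scene. Friction and masses are not known exactly. Their poses are not given: they have to be found in the camera images.
- chute_big: chute holding the three LARGE potatoes: fixed steel trough, lever and catch pan. Origin on the counter, x downhill from press pad to pan, z up. In mm: trough 64 wide inside, floor from x -125 (113 high) to its mouth at x 60 (60 high), walls 40 above the floor; pan x 62 to 222, y -75 to 75, 55 high, walls and floor 3 thick; lever along its right side at y -52 on a post at x -55, y -67, 166 high; press pad at x -190, gate at x 62
- chute_small: the twin chute, loaded with the three SMALL potatoes; same shape, sizes and frame as chute_big. Which one stands left or right changes
- big_lever (a joint): lever of the chute with the large potatoes: lever angle: 0 gate shut, grows as the pad goes down, 0.6 rad at the stop (gate lifted about 80 mm). Large potatoes pass from about 0.3 rad. A spring shuts it when released; pressing needs about 4 to 10 N
- big_pad (a point): press pad of the chute with the large potatoes: centre of the top face of the lever's press pad: plate 40 mm (chute's x) x 46 mm (y) x 6 mm, level and 190 mm above the counter when shut; moves on an arc of radius 141 mm about the hinge, 77 mm down to the stop, where it is tilted 0.6 rad, its end away from the pan lower; under it only low things (below 50 mm). Axes turn with the lever
- big_hinge (a point): point on that lever's horizontal pivot axis (the chute's y axis direction), 150 mm above the counter, at x -55, y -52 mm of the chute; the pad is 135 mm behind it and 40 mm above it when shut
- big_gate (a point): aluminium plate 60 wide x 46 high x 3 mm across the mouth of the trough, carried by the lever's other end; this point is its centre (89 mm above the counter when shut)
- big_potato1: large potato, 46 mm thick, 54 mm long, origin at its centre; no. 1 from the gate at the start, held back in its trough by the gate; the three roll out within about 2 s of the gate being lifted
- big_potato2: large potato, 46 mm thick, 54 mm long, origin at its centre; no. 2 from the gate at the start, held back in its trough by the gate; the three roll out within about 2 s of the gate being lifted
- big_potato3: large potato, 46 mm thick, 54 mm long, origin at its centre; no. 3 from the gate at the start, held back in its trough by the gate; the three roll out within about 2 s of the gate being lifted
- small_lever (a joint): lever of the chute with the small potatoes: as big_lever
- small_pad (a point): press pad of the chute with the small potatoes: as big_pad
- small_gate (a point): as big_gate, on the other chute
- small_potato1: small potato, 30 mm thick, 36 mm long, origin at its centre; no. 1 from the gate at the start, held back in its trough by the gate
- small_potato2: small potato, 30 mm thick, 36 mm long, origin at its centre; no. 2 from the gate at the start, held back in its trough by the gate
- small_potato3: small potato, 30 mm thick, 36 mm long, origin at its centre; no. 3 from the gate at the start, held back in its trough by the gate
- jar: glass jar, 42 mm across, 75 mm high, beside chute_big; bystander, leave it alone (origin at its underside)
- cup: white cup, 60 mm across, 70 mm high, beside chute_small; bystander, leave it alone (origin at its underside)
- bowl: steel bowl, 90 mm across, 45 mm high; bystander, leave it alone (origin at its underside)
- brush: brush lying flat, about 30 mm high; bystander, leave it alone (origin at its underside)
- spoon: spoon lying flat; bystander, leave it alone (origin at its underside)
- spatula: spatula lying flat; bystander, leave it alone (origin at its underside)
- water_bottle: clear water bottle, 72 mm across, 240 mm high; bystander, leave it alone (origin at its underside)
There are look-alikes about, which are no part of the job. What is shaped like the big_potato3 but purple or red is not meant.

How it is judged:
By the outcome, as a careful person would: the job done as asked, in the order asked, and still so for the second after the job is handed in, with the robot touching nothing.
It also fails if it takes over 35 s, if anything falls off the work surface, if the arm or the gripper's body presses on something with over 40 N, if the wrist force passes 120 N, or if a joint passes its speed limit or range.

## Robot

A 7-joint arm with a two-finger parallel gripper is mounted at the origin on the work surface. World frame = base frame: x ahead of the robot, y to its left, z up, the work surface at z = 0. Lengths are in m, angles in rad, forces in N, time in s.
With the tool pointing down it reaches from about 0.4 to 0.85 m from the base axis. Payload 4.5 kg.
Tool frame: the origin (TCP) lies between the finger pads; the fingertips stand 17 mm ahead of it and the grasp point (between the pads) lies 2 mm behind it; z points along the fingers, y is the line along which they close (so a half turn about z gives the same grasp; the last joint's range is limited). The gripper opens to 85 mm and grips with 20 to 120 N. Pads are 22 mm wide; open, the fingers measure 114 mm over their backs; the gripper's body (76 mm by 85 mm) begins 54 mm behind the grasp point. The pads swing forward as they close: fully open they stand 13 mm farther back than shut.
Start: joints at [-1.174, 0.689, -0.195, 1.565, 0.157, 0.902, -0.215], TCP at [0.222, 0.584, 0.248] pointing down, gripper open.
Joint ranges: [-3.01, 3.01], [-0.46, 2.08], [-1.47, 1.51], [0.13, 2.56], [-1, 4.14], [0.04, 2.09], [-2.66, 2.66]. Speed limits (rad/s): [2.57, 2.57, 3.14, 3.14, 3.14, 3.14, 3.14].

## Interface

Orientations are given as a 3x3 rotation matrix whose columns are the frame's x, y, z axes.
In Python, from workcell import robot gives the robot as it stands.
- The arm moves only by the tool step_arm, never from a script. Its argument "motion" is a list of rows, each a list of 7 numbers: the turn, a rotation vector about the tool's x, y, z normalised to -1 to 1, where 1 is pi/2 rad, then the shift along the tool's x, y, z normalised to -1 to 1, where 1 is 200 mm, then the finger opening in mm, from 0 to 85.4. In form: [[ax, ay, az, tx, ty, tz, grip], ...]. A call has 1 to 12 rows; each row is the pose to reach, as a shift and turn from the pose commanded when the call began, along the tool's axes at that moment; what a row does not reach only later rows make up. A row lasts 1/8 s, in which the tool goes at most 62.5 mm and 10.7 degrees, less where a joint would pass 70% of its speed; a pose out of reach is approached as far as the arm can. A call with a number of a shift or a turn outside -1 to 1 is refused whole. A call with a gripper value outside its range is refused whole. The fingers move at their own pace and stop on an object; "force" is the grip in N (left out, the last holds). Time passes only in rows, so rows that repeat a pose let the fingers close. It gives the time, the measured TCP pose, the force, the opening and the grip force at its end, in the units of the state.
- robot.observe(): the state, without advancing time (a new reading comes with each control period).
- robot.get_image(name): name is "side" or "top"; returns (picture, depth): 420x560x3 uint8, red, green, blue; 420x560 float32, m along the optical axis (not along the pixel's ray), 0 where there is no reading.
- robot.calibration(name): a dict with "vfov" (degrees; the focal length in pixels is half the picture's height over the tangent of half this angle, whatever the lens; pixels are square), "cx", "cy" (the principal point, pixels), "k1" (the pictures are not rectified: a ray, as slopes to the right and down, at radius r is drawn at 1 + k1 r^2 times it, then the intrinsics apply), "T" (4x4, takes a point from camera to world coordinates). Camera axes: x right, y down, z forward; pixel columns grow to the right and rows downward; lengths in m; the calibration is good to about 2 mm. A picture is of the moment at which its call begins. calibration takes no time and is no camera call.
- robot.hand_in(): hands the job in; it is judged then, once.
Trained networks look in the newest picture that a camera, given by its name, has taken for a name from the list of things; names that differ only in an ending like _2 or _b are one class to them, and where a whole thing is asked for, a point or a joint stands for the part that bears it (a point fixed in the world has none). Each returns a list of dicts, best first, with "score" (0 to 1); they miss things now and then, are a little off and sometimes report something else, mostly with a low value. They report only what shows in the picture. A call takes as long as a camera call. They do not tell look-alikes from the thing itself.
- robot.boxes_of(name, camera): "extent" ([centre column, centre row, width, height] in pixels, round what is visible of it).
- robot.outline_of(name, camera): "mask" (420x560 bool, what is visible of it) and "extent" ([centre column, centre row, width, height] in pixels, round what is visible of it).
The state is a dict: "time_s": time; "joint_positions": joint angles; "qd": joint speeds; "joint_efforts": joint torques, N m; "position": TCP position; "orientation": TCP orientation; "ft_force": force on the tool from outside, world axes, zero at the start; "torque": the same for the moment, N m; "gripper_width": opening from 0.0 (shut) to 1.0 (fully open); "finger_force": force on a finger pad.
Only numpy, scipy, OpenCV 4.12 (cv2) and the standard library are available. Lean on these libraries where they do the work, as an engineer would, in place of code of your own. Each camera call takes 0.05 s, during which the arm holds its last target. There are 200 camera calls.

## Working session

There is one attempt and no reset: what is moved stays moved. The work goes in short steps, Python scripts to look and compute and a tool call to move; the robot and the scene stay as the last step left them, time stands still between calls to the robot, and variables do not carry over. Pictures are saved under pics/ and viewed, at most 10 in all, crops included, and the job is handed in when it is done.

Besides the shell and the picture viewer there is one more tool, called after "Request:" by a JSON object that holds its "method" and its "body". step_arm: Moves the arm, as the interface text tells. Scaled input: -1 to 1 covers 200 mm each way for a shift and pi/2 rad each way for a turn. Its arguments: {"type":"object","properties":{"motion":{"type":"array","items":{"type":"array","items":{"type":"number"}}},"force":{"type":"number"}},"required":["motion"]}

```bash
mkdir -p pics; cat > h.py <<'E'
import numpy as np, cv2
from workcell import robot
def ray(cam,u,v):
    c=robot.calibration(cam); f=210/np.tan(np.radians(c["vfov"])/2)
    xd=np.array([(u-c["cx"])/f,(v-c["cy"])/f]); x=xd.copy()
    for _ in range(20): x=xd/(1+c["k1"]*(x@x))
    return np.append(x,1),np.array(c["T"])
def p3(cam,u,v,d):
    r,T=ray(cam,u,v); return T[:3,:3]@(r*d)+T[:3,3]
def atz(cam,u,v,z):
    r,T=ray(cam,u,v); w=T[:3,:3]@r; return T[:3,3]+w*(z-T[2,3])/w[2]
def cloud(cam,depth):
    c=robot.calibration(cam); f=210/np.tan(np.radians(c["vfov"])/2)
    v,u=np.mgrid[:420,:560]; xd=np.stack([(u-c["cx"])/f,(v-c["cy"])/f],-1); x=xd.copy()
    for _ in range(20): x=xd/(1+c["k1"]*(x**2).sum(-1,keepdims=True))
    T=np.array(c["T"]); P=np.concatenate([x,np.ones((420,560,1))],-1)*depth[...,None]
    return P@T[:3,:3].T+T[:3,3]
E
cat > a.py <<'E'
from h import *
for c in("top","side"):
    im,d=robot.get_image(c); cv2.imwrite(f"pics/{c}0.png",im[...,::-1]); np.save(c,d)
    P=cloud(c,d)
    for n in("big_pad","small_pad","big_potato1","small_potato1","jar","cup","big_gate"):
        for r in robot.outline_of(n,c)[:4]:
            m=r["mask"]&(d>0); print(c,n,round(r["score"],2),np.round(r["extent"]),np.round(np.median(P[m],0),3) if m.any() else '')
print(robot.observe())
E
python3 a.py
```

```text
top big_pad 0.57 [210. 203.  49.  98.] [0.506 0.147 0.175]
top big_pad 0.27 [361. 160.   5.  11.] [ 0.676 -0.238  0.107]
top small_pad 0.51 [211. 203.  45.  96.] [0.508 0.148 0.172]
top small_pad 0.28 [370. 179.  28.  99.] [ 0.577 -0.261  0.166]
top big_potato1 0.77 [203. 197.  19.  22.] [0.574 0.199 0.13 ]
top big_potato1 0.66 [272. 200.  18.  18.] [0.58  0.019 0.039]
top big_potato1 0.62 [145. 192.  19.  14.] [0.607 0.39  0.039]
top big_potato1 0.56 [201. 181.  27.  16.] [0.618 0.209 0.119]
top small_potato1 0.57 [368. 157.  59. 150.] [ 0.755 -0.261  0.031]
top small_potato1 0.42 [363. 152.  13.   6.] [ 0.705 -0.243  0.1  ]
top jar 0.52 [179. 195.  21.  18.] [0.588 0.283 0.072]
top cup 0.83 [334. 153.  25.  22.] [ 0.719 -0.166  0.035]
top big_gate 0.93 [209. 204.  42.  97.] [0.527 0.149 0.169]
top big_gate 0.73 [366. 143.  12.  12.] [ 0.733 -0.249  0.091]
top big_gate 0.23 [283. 269.  28.  30.] [ 0.379 -0.01   0.021]
side big_pad 0.57 [288. 151.  14.   9.] [0.614 0.204 0.12 ]
side big_pad 0.46 [360. 355.  37.  61.] [ 0.524 -0.544  0.151]
side big_pad 0.23 [301. 151.  13.   6.] [0.6
[... 1189 characters left out ...]
10e-05,  5.33566969e-06,  6.83950873e-04,  5.60646427e-07,
        6.89761628e-04,  1.31458612e-03, -4.32276124e-04]), 'joint_efforts': array([ 2.03219491e-05, -5.39492619e+01, -1.26619879e+00, -1.58871889e+01,
        1.01192622e-02,  1.76225149e-03,  5.89063134e-06]), 'position': array([0.22178093, 0.58434631, 0.24834381]), 'orientation': array([[-9.34914384e-01,  3.54873350e-01,  2.05081886e-05],
       [ 3.54873350e-01,  9.34914377e-01,  1.13576849e-04],
       [ 2.11319967e-05,  1.13462440e-04, -9.99999993e-01]]), 'ft_force': array([-0.0811836 , -0.01847728, -0.12310795]), 'torque': array([-0.02316817, -0.02601257, -0.01726745]), 'finger_force': 0.0, 'gripper_width': 1.0033913654703746}
```

View pics/top0.png

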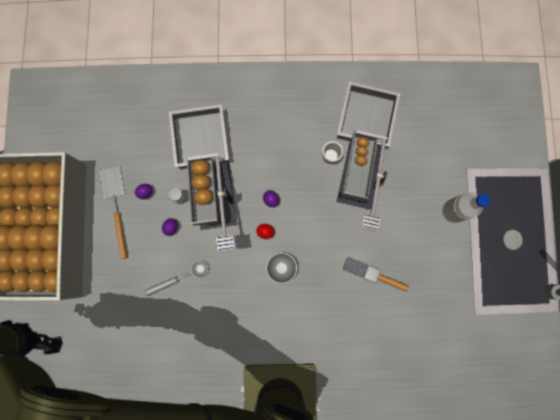

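```bash
python3 - <<'E'
import cv2,numpy as np
t=cv2.imread('pics/top0.png')
a=cv2.resize(t[120:280,150:250],None,fx=3.7,fy=3.7,interpolation=cv2.INTER_CUBIC)
b=cv2.resize(t[80:240,320:420],None,fx=3.7,fy=3.7,interpolation=cv2.INTER_CUBIC)
cv2.imwrite('pics/crop1.png',np.hstack([a,b]))
E
```

```text
(no output)
```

View pics/crop1.png

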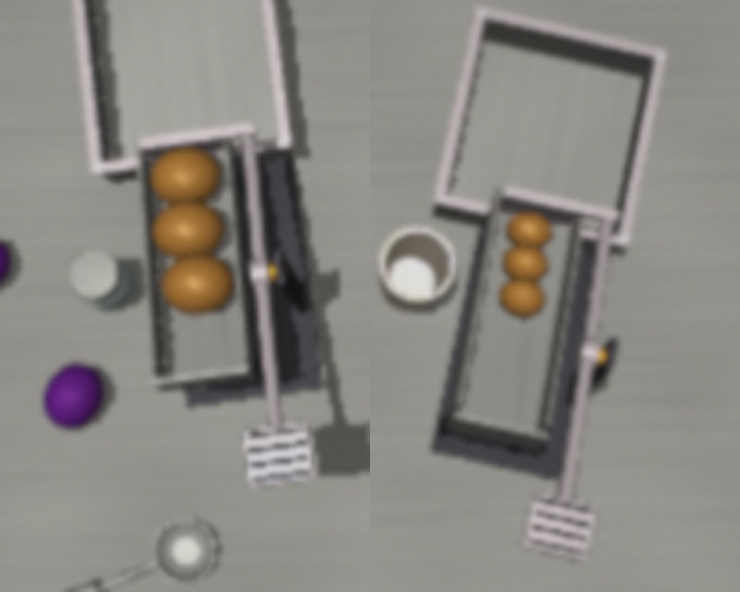

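View pics/side0.png

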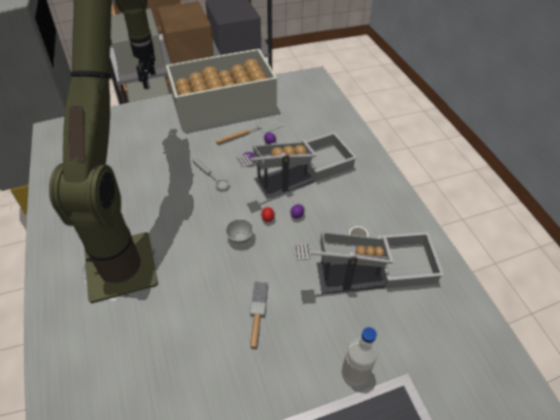

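Top picture: the left chute (potatoes at about 201,167 / 201,182 / 203,197, pad at 225,243, jar beside it at 177,195) holds clearly larger potatoes. The right chute (362,143 to 362,160, cup at 333,152) holds the small ones. The purple and red look-alikes lie loose on the counter. The left chute is the one meant; the enlarged crop confirms this. Next I measure its pad and axis.

```bash
cat > b.py <<'E'
from h import *
d=np.load('top.npy');P=cloud('top',d)
ds=np.load('side.npy');S=cloud('side',ds)
for nm,Q in(('top',P),('side',S)):
    z=Q[...,2];m=(z>.178)&(z<.205)&(Q[...,0]>.36)&(Q[...,0]<.5)&(Q[...,1]>.03)&(Q[...,1]<.24)
    q=Q[m]; print(nm,len(q)); 
    if len(q)>4: print(q.mean(0).round(4),np.median(q,0).round(4),q.min(0).round(4),q.max(0).round(4)); print(cv2.minAreaRect((q[:,:2]*1000).astype(np.float32)))
# pad center by pixel, plane z=.19
C=lambda x,y:(150+x/3.7-.36,120+y/3.7-.36)
for n,x,y,z in(("pad",278,455,.19),("padTL",246,433,.19),("padTR",307,425,.19),("padBL",252,485,.19),("padBR",312,477,.19),("hinge",262,272,.16),("uphillL",155,382,.153),("uphillR",248,373,.153),("mouthL",140,143,.10),("panL",98,170,.055),("panR",288,145,.055)):
    print(n,atz('top',*C(x,y),z).round(4))
# what is below the pad area / heights nearby
E
python3 b.py
```

```text
top 320
[0.4496 0.1345 0.1893] [0.447  0.1361 0.1899] [0.4235 0.1103 0.1781] [0.4996 0.1571 0.1975]
((462.250732421875, 135.74327087402344), (75.61518096923828, 45.73137664794922), 5.283138751983643)
side 159
[0.4478 0.1308 0.1884] [0.4471 0.1313 0.1887] [0.4237 0.1053 0.1794] [0.4886 0.1592 0.1962]
((456.16363525390625, 135.22129821777344), (64.3570556640625, 52.06882095336914), 8.349410057067871)
pad [0.4451 0.1341 0.19  ]
padTL [0.4607 0.1565 0.19  ]
padTR [0.4658 0.1138 0.19  ]
padBL [0.4244 0.1523 0.19  ]
padBR [0.4295 0.1105 0.19  ]
hinge [0.579 0.149 0.16 ]
uphillL [0.5009 0.2271 0.153 ]
uphillR [0.5066 0.1598 0.153 ]
mouthL [0.6892 0.2498 0.1   ]
panL [0.6784 0.291  0.055 ]
panR [0.6961 0.1413 0.055 ]
```

Request:
{"method": "step_arm", "body": {"motion": [[0,0,-0.05,-0.15,-0.14,0,0],[0,0,-0.12,-0.38,-0.35,0,0],[0,0,-0.19,-0.6,-0.56,0,0],[0,0,-0.26,-0.8,-0.75,0,0],[0,0,-0.305,-0.92,-0.855,0,0],[0,0,-0.305,-0.92,-0.855,0,0]]}}

```text
time_s: 1.55
position: [0.335, 0.3562, 0.2483]
orientation: [[-0.994, -0.111, 0.001], [-0.111, 0.994, -0.002], [-0.0, -0.002, -1.0]]
ft_force: [-0.1, -0.1, 0.0]
gripper_width: -0.001
finger_force: 0.0
```

```bash
cat > c.py <<'E'
import sys
from h import *
s=robot.observe();R=s["orientation"];p=s["position"]
t=np.array([float(a) for a in sys.argv[1:4]])
print(s["time_s"],p.round(4),R.round(3).tolist(),s["ft_force"].round(2),s["gripper_width"].round(2),"shift units",(R.T@(t-p)/.2).round(3))
E
python3 c.py .444 .134 .248
```

```text
Traceback (most recent call last):
  File "c.py", line 5, in <module>
    print(s["time_s"],p.round(4),R.round(3).tolist(),s["ft_force"].round(2),s["gripper_width"].round(2),"shift units",(R.T@(t-p)/.2).round(3))
                                                                            ^^^^^^^^^^^^^^^^^^^^^^^^
AttributeError: 'float' object has no attribute 'round'
```

Request:
{"method": "step_arm", "body": {"motion": [[0,0,0,-0.09,-0.25,0,0],[0,0,0,-0.18,-0.5,0,0],[0,0,0,-0.27,-0.75,0,0],[0,0,0,-0.36,-1,0,0],[0,0,0,-0.36,-1,0,0]]}}

```text
time_s: 2.17
position: [0.4297, 0.1654, 0.2481]
orientation: [[-0.994, -0.108, 0.001], [-0.108, 0.994, -0.002], [-0.0, -0.002, -1.0]]
ft_force: [-0.4, 1.0, 0.3]
gripper_width: -0.005
finger_force: 0.0
```

Request:
{"method": "step_arm", "body": {"motion": [[0,0,0,-0.03,-0.08,0,0],[0,0,0,-0.058,-0.165,0,0],[0,0,0,-0.058,-0.165,0.1,0],[0,0,0,-0.058,-0.165,0.1,0],[0,0,0,-0.058,-0.165,0.1,0]]}}

```text
time_s: 2.8
position: [0.4432, 0.1391, 0.2287]
orientation: [[-0.993, -0.118, 0.001], [-0.118, 0.993, 0.001], [-0.001, 0.001, -1.0]]
ft_force: [0.4, -0.9, 1.2]
gripper_width: -0.0
finger_force: 0.0
```

```bash
sed -i 's/,s\["gripper_width"\].round(2)//' c.py; python3 c.py .444 .134 .147; python3 - <<'E'
from h import *
t,_=robot.get_image("top");s,_=robot.get_image("side")
a=cv2.resize(t[150:300,140:290],(400,400),interpolation=2);b=cv2.resize(s[80:230,190:340],(400,400),interpolation=2)
cv2.imwrite('pics/c2.png',np.hstack([a,b])[...,::-1])
E
```

```text
2.8 [0.4432 0.1391 0.2287] [[-0.993, -0.118, 0.001], [-0.118, 0.993, 0.001], [-0.001, 0.001, -1.0]] [ 0.43 -0.89  1.25] shift units [-0.001 -0.026  0.409]
```

View pics/c2.png

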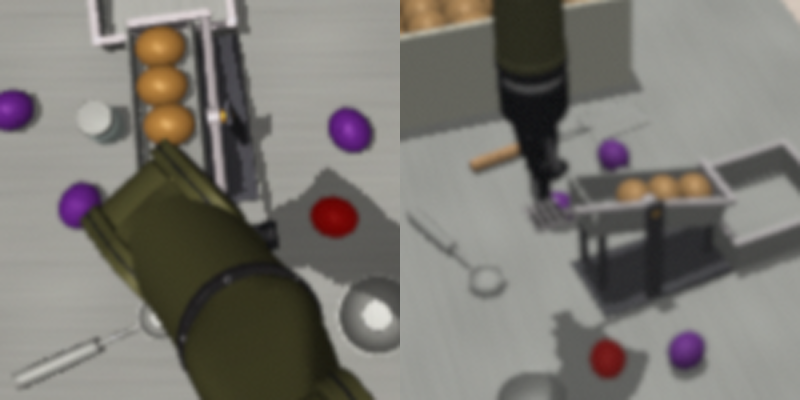

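The crop shows the closed fingertips (right half, 545,200) just above the pad of the large-potato chute. The potatoes are still held. Pressing now.

Request:
{"method": "step_arm", "body": {"motion": [[0,0,0,0,-0.02,0.06,0],[0,0,0,0,-0.02,0.12,0],[0,0,0,0,-0.02,0.16,0],[0,0,0,0,-0.02,0.16,0]]}}

```text
time_s: 3.4
position: [0.4426, 0.1332, 0.1953]
orientation: [[-0.993, -0.117, -0.002], [-0.117, 0.993, -0.001], [0.003, -0.001, -1.0]]
ft_force: [0.5, 0.2, 0.8]
gripper_width: 0.0
finger_force: 0.0
```

```bash
python3 - <<'E'
from h import *
s,ds=robot.get_image("side");t,dt=robot.get_image("top");print(robot.observe()["ft_force"],robot.observe()["position"])
cv2.imwrite('pics/c3.png',np.hstack([cv2.resize(s[110:210,225:325],(400,400),interpolation=2),cv2.resize(t[190:260,190:260],(400,400),interpolation=2)])[...,::-1])
S=cloud('side',ds); 
for n,Q in(('s',S),('t',cloud('top',dt))):
    z=Q[...,2];m=(z>.14)&(z<.21)&(Q[...,0]>.41)&(Q[...,0]<.47)&(Q[...,1]>.1)&(Q[...,1]<.17);q=Q[m]
    h,e=np.histogram(q[:,2],bins=np.arange(.14,.211,.005));print(n,h,e[0])
    m2=(z>.14)&(z<.19)&(Q[...,0]>.41)&(Q[...,0]<.47)&(Q[...,1]>.08)&(Q[...,1]<.18);print(Q[m2].round(3)[::6].tolist())
E
```

```text
[-0.69677475  1.19189947 -0.30016055] [0.44423028 0.13379253 0.19609702]
s [ 0  0  0  0  0  5 42 58  9  8  7  9 10  6] 0.14
[[0.459, 0.149, 0.175], [0.431, 0.137, 0.186], [0.42, 0.147, 0.176], [0.435, 0.128, 0.189], [0.42, 0.149, 0.17], [0.434, 0.123, 0.189], [0.46, 0.127, 0.177], [0.429, 0.133, 0.177], [0.446, 0.123, 0.181], [0.423, 0.134, 0.174], [0.44, 0.125, 0.177], [0.458, 0.12, 0.176], [0.431, 0.129, 0.171], [0.448, 0.12, 0.175], [0.423, 0.121, 0.177], [0.44, 0.115, 0.177], [0.458, 0.111, 0.175], [0.437, 0.117, 0.172], [0.424, 0.116, 0.172], [0.442, 0.109, 0.174], [0.426, 0.113, 0.167]]
t [0 0 0 0 0 0 0 0 0 0 0 0 0 0] 0.14
[]
```

View pics/c3.png

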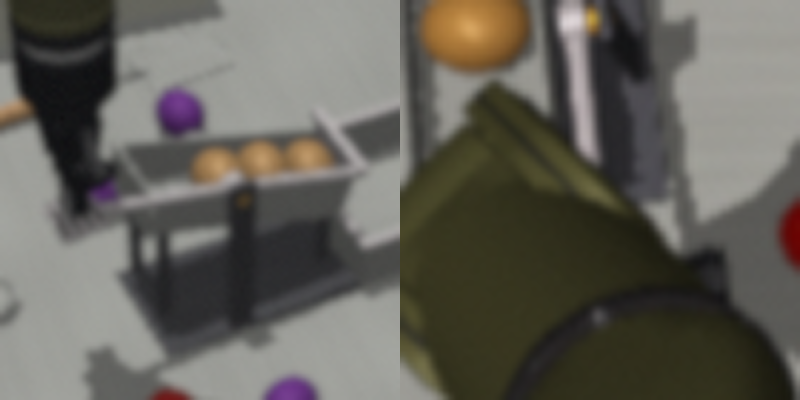

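The crop shows the fingertips on the pad (left half, about 75,215). The pad is down to about z 0.175 and tips central. I'll press on and hold.

Request:
{"method": "step_arm", "body": {"motion": [[0,0,0,0,0,0.08,0],[0,0,0,0,0,0.17,0],[0,0,0,0,0,0.26,0],[0,0,0,0,0,0.26,0],[0,0,0,0,0,0.26,0],[0,0,0,0,0,0.26,0],[0,0,0,0,0,0.26,0],[0,0,0,0,0,0.26,0],[0,0,0,0,0,0.26,0],[0,0,0,0,0,0.26,0],[0,0,0,0,0,0.26,0],[0,0,0,0,0,0.26,0]]}}

```text
time_s: 5.0
position: [0.4438, 0.1339, 0.1452]
orientation: [[-0.993, -0.116, 0.001], [-0.116, 0.993, 0.001], [-0.001, 0.001, -1.0]]
ft_force: [-2.7, -0.3, 6.2]
gripper_width: -0.002
finger_force: 3.3
```

Request:
{"method": "step_arm", "body": {"motion": [[0,0,0,0,0,0,0],[0,0,0,0,0,0,0],[0,0,0,0,0,0,0],[0,0,0,0,0,0,0],[0,0,0,0,0,0,0],[0,0,0,0,0,0,0],[0,0,0,0,0,0,0],[0,0,0,0,0,0,0],[0,0,0,0,0,0,0],[0,0,0,0,0,0,0],[0,0,0,0,0,0,0],[0,0,0,0,0,0,0]]}}

```text
time_s: 6.5
position: [0.4438, 0.1339, 0.1452]
orientation: [[-0.993, -0.116, 0.001], [-0.116, 0.993, 0.001], [-0.001, 0.001, -1.0]]
ft_force: [-3.6, 1.2, 6.0]
gripper_width: 0.001
finger_force: 3.3
```

```bash
python3 c.py .444 .134 .147; python3 - <<'E'
from h import *
t,_=robot.get_image("top");s,_=robot.get_image("side")
a=cv2.resize(t[90:240,140:290],(400,400),interpolation=2);b=cv2.resize(s[90:240,220:370],(400,400),interpolation=2)
cv2.imwrite('pics/c4.png',np.hstack([a,b])[...,::-1])
E
```

```text
6.5 [0.4438 0.1339 0.1452] [[-0.993, -0.116, 0.001], [-0.116, 0.993, 0.001], [-0.001, 0.001, -1.0]] [-3.6   1.15  5.98] shift units [-0.001  0.    -0.009]
```

View pics/c4.png

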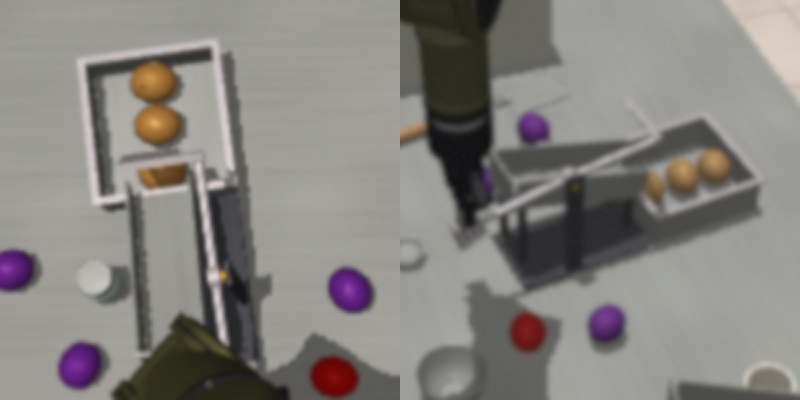

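The large potatoes have left the trough: two lie far in the pan (153,80 and 158,125) and the third is near the mouth under the gate (163,175). I'll check that the third lies on the pan floor before releasing.

```bash
python3 - <<'E'
from h import *
for k in range(2):
  for c in("top","side"):
    im,d=robot.get_image(c);P=cloud(c,d)
    h=cv2.cvtColor(im,cv2.COLOR_RGB2HSV)
    o=((h[...,0]<22)&(h[...,0]>8)&(h[...,1]>130)&(d>0)&(P[...,0]>.58)&(P[...,0]<.9)&(P[...,1]>.1)&(P[...,1]<.3)).astype(np.uint8)
    n,l,st,_=cv2.connectedComponentsWithStats(o)
    for i in range(1,n):
        if st[i,4]>8: q=P[l==i]; print(c,st[i],q.mean(0).round(3),q.min(0).round(3),q.max(0).round(3),np.percentile(q[:,2],[50,90]).round(3))
E
```

```text
top [190 113  16  15 184] [0.818 0.233 0.042] [0.799 0.211 0.016] [0.843 0.257 0.058] [0.042 0.049]
top [191 129  16  15 179] [0.768 0.229 0.042] [0.751 0.207 0.027] [0.791 0.251 0.053] [0.042 0.049]
top [193 153  16   7  88] [0.709 0.222 0.042] [0.701 0.201 0.03 ] [0.72  0.245 0.054] [0.042 0.048]
top [190 113  16  15 184] [0.818 0.233 0.042] [0.798 0.21  0.012] [0.844 0.257 0.055] [0.043 0.049]
top [191 129  16  15 178] [0.768 0.229 0.042] [0.75  0.207 0.026] [0.792 0.252 0.053] [0.042 0.05 ]
top [193 153  16   7  89] [0.71  0.222 0.041] [0.699 0.2   0.025] [0.721 0.246 0.052] [0.041 0.047]
```

All three lie on the pan floor, with tops at about 49 mm, below the shut gate's lower edge at 66 mm. Letting go slowly.

Request:
{"method": "step_arm", "body": {"motion": [[0,0,0,0,0,-0.05,0],[0,0,0,0,0,-0.12,0],[0,0,0,0,0,-0.19,0],[0,0,0,0,0,-0.26,0],[0,0,0,0,0,-0.33,0],[0,0,0,0,0,-0.45,0],[0,0,0,0,0,-0.6,0],[0,0,0,0,0,-0.7,0],[0,0,0,0,0,-0.7,0],[0,0,0,0,0,-0.7,0],[0,0,0,0,0,-0.7,0],[0,0,0,0,0,-0.7,0]]}}

```text
time_s: 8.3
position: [0.4433, 0.1334, 0.2837]
orientation: [[-0.993, -0.116, -0.001], [-0.116, 0.993, -0.0], [0.001, -0.0, -1.0]]
ft_force: [0.6, 0.5, -0.4]
gripper_width: -0.002
finger_force: 0.0
```

```bash
python3 c.py .444 .134 .28; python3 - <<'E'
from h import *
t,_=robot.get_image("top");s,_=robot.get_image("side")
a=cv2.resize(t[80:280,140:420],(400,286),interpolation=2);b=cv2.resize(s[90:290,220:500],(400,286),interpolation=2)
cv2.imwrite('pics/c5.png',np.hstack([a,b])[...,::-1])
E
```

```text
8.3 [0.4433 0.1334 0.2837] [[-0.993, -0.116, -0.001], [-0.116, 0.993, -0.0], [0.001, -0.0, -1.0]] [ 0.55  0.49 -0.42] shift units [-0.004  0.003  0.018]
```

View pics/c5.png

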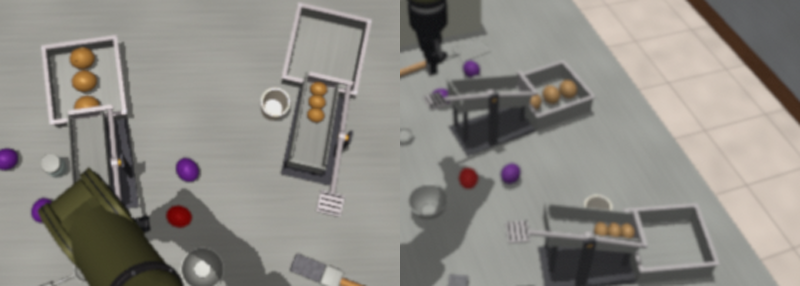

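The lever is level again and the gate shut (left half, about 90,110). All three large potatoes are in the pan (82,58 / 84,80 / 87,103). The small ones are still held (318,90 to 316,115), and the arm is clear of everything.

```bash
python3 -c "
from workcell import robot
print(robot.hand_in())"
```

```text
the job is handed in; nothing more can be done
None
```

I pressed the lever on the large-potato chute: all three large potatoes rolled into its pan, its gate is shut again, the small potatoes are still held, and the job is handed in at about 8.4 s.

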